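Lengthen the packing lamp's telescopic pole by one hole

ROBOT

A 6-joint arm with a two-finger parallel gripper is mounted at the origin on the work surface. World frame = base frame: x ahead of the robot, y to its left, z up, the work surface at z = 0. Lengths are in mm, angles in rad, forces in N, time in s.
With the tool pointing down it reaches from about 300 to 775 mm from the base axis. Payload 14.6 kg.
Tool frame: the origin (TCP) lies on the centre line of the jaws, within the pads' length; the fingertips stand 19 mm ahead of it and the grasp point (between the pads) is the TCP (bot.tip_reach is the distance from the TCP to the fingertips, in mm); y points along the fingers, x is the direction in which the jaws open and shut, and the axes are right-handed (so a half turn about y gives the same grasp; the last joint's range is limited). The gripper opens to 85 mm and grips with 20 to 120 N. Pads are 22 mm wide; open, the fingers measure 114 mm over their backs; the gripper's body (76 mm by 85 mm) begins 54 mm behind the grasp point. The pads swing forward as they close: fully open they stand 13 mm farther back than shut.
Start: joints at [-1.413, 0.3, 1.521, -0, 1.321, -0.067], TCP at [122.595, -536.153, 250.281] pointing down, gripper open.
Joint ranges: [-3.03, 3.03], [-0.79, 2.21], [0.23, 2.52], [-1.04, 4.18], [0, 3.07], [-2.55, 2.55]. Speed limits (rad/s): [2.22, 2.22, 2.57, 3.14, 3.14, 3.14].

INTERFACE

Orientations are given as a unit quaternion [w, x, y, z].
In Python, from rig import bot gives the robot as it stands. Calls block until the motion is done:
- bot.move_to(position, orientation): joint-space move of the TCP to a pose.
- bot.servo_line(position, attitude=None, speed=150, until_force=None): straight line of the TCP; attitude=None keeps the orientation; speed is the mean speed in mm/s. With until_force (N) it stops when the force on the tool has changed by that much, and returns True; else False.
- bot.move_joints(angles): joint-space move.
- bot.move_gripper(opening, grip_force=None): finger opening in mm; grip_force is the grip in N (None keeps the last); returns when the fingers have stopped.
- bot.dwell(seconds).
- bot.ik(position, orientation): joint angles nearest the present ones, or None.
- bot.read_state(): the state.
- bot.read_camera(name): name is "side" or "top" or "wrist"; returns a dict with "image" (420x560x3 uint8, blue, green, red), "depth" (420x560 float32, mm along the optical axis (not along the pixel's ray), 0 where there is no reading), "fovy" (degrees; the focal length in pixels is half the picture's height over the tangent of half this angle, whatever the lens; pixels are square), "cx", "cy" (the principal point, pixels), "eye" and "attitude" of the camera in the world; the wrist camera has in their place "mount" (4x4, takes a point from camera to tool coordinates, whose origin is the TCP and whose axes are the tool frame's). Camera axes: x right, y down, z forward; pixel columns grow to the right and rows downward; lengths in mm; the calibration is good to about 2 mm. A picture is of the moment at which its call begins: read the wrist's pose just before it.
A pose or a line that the arm cannot do raises bot.MotionError and nothing moves.
- bot.finish_job(): hands the job in, once; it reports no verdict.
The state is a dict: "clock": time; "joint_positions": joint angles; "qvel": joint speeds; "effort": joint torques, N m; "ee_pos": TCP position; "tool_rot": TCP orientation; "ft_force": force on the tool from outside, world axes, zero at the start; "moment": the same for the moment, N m; "grip_width": finger opening in mm.
Only numpy, scipy, OpenCV 4.12 (cv2) and the standard library are available. Lean on these libraries where they do the work, as an engineer would, in place of code of your own. Each camera call takes 0.05 s, during which the arm holds its last target.

TASK

Of the two telescopic poles lying on the packing table, lengthen the one that carries the bell-shaped lamp: squeeze the spring button on the side of its black grip block flush, slide the inner tube out of its sleeve until the pin pops through the next hole, and let go. Leave the other pole, which carries the flat scanner cradle, at the length it has.

Things in the scene. Friction and masses are not known exactly. Their poses are not given: they have to be found in the camera images.
- lamp_grip (a point): Centre of the black grip block (50 mm along the pole, 32 wide, 34 high) on the lamp pole's inner tube, 75 mm above the table, space below. x: along the pole, out of the fixed 30 mm square sleeve (mouth 40 mm behind at the start) to the white bell lamp (90 mm wide, 100 mm ahead, moves along); y: level, to the button's side; z: up. Pinch the block across y from above to squeeze and hold.
- lamp_tube (a joint): How far the lamp pole's inner tube is slid out, in m, along +x of lamp_grip. 0 within 0.004 at the start, pin in the first hole; the next hole is at 0.080. Holes are slots giving the pin 6 mm of play either way along the pole: it pops between 0.074 and 0.086; end stop at 0.086. Sliding takes about 2 N; with the pin in a hole the tube is locked.
- lamp_pin (a joint): Press of the lamp pole's button, in m: 0 fully out, 0.010 flush. Steel pad 24 x 20 mm in the middle of the block's +y side, standing 10 mm out (block and button 42 mm wide; 32 squeezed). The locking pin, 12 mm thick, 150 mm behind it in the sleeve's side, is one piece with it. Spring 4 N, 8 N flush. Clear of the hole from 0.008; kept there by the wall between holes; in a hole it springs to 0.
- spare_tube (a joint): How far the other pole's inner tube is slid out, in m: 0 within 0.004; it is to stay in its first hole. That pole has the same sleeve, grip block and button, but ends in a flat black scanner cradle instead of the bell lamp.

How it is judged (in metres and radians):
On the way:
1. the lamp pole's button is pressed in until the pin is clear of the first hole (value of joint lamp_pin above 0.0075 m), for 0.1 s.
At the end, for the whole second after the job is handed in: The lamp pole's inner tube stands still, out by 80 mm (within 8 mm), with its pin sprung back out through the second hole (button within 3 mm of fully out), and the other pole's tube is still in its first hole (within 12 mm of 0) (value of joint lamp_tube between 0.072 and 0.088 m and value of joint lamp_pin below 0.003 m and not (velocity of joint lamp_tube above 0.01 m/s) and not (velocity of joint lamp_tube below -0.01 m/s) and value of joint spare_tube between -0.012 and 0.012 m); the robot touches nothing.
It fails at once if the other pole's tube is slid out of its first hole (value of joint spare_tube above 0.015 m).
It also fails if it takes over 32 s, if anything falls off the work surface, if the arm or the gripper's body presses on something with over 40 N, if the wrist force passes 120 N, or if a joint passes its speed limit or range.

## Working session

There is one attempt and no reset: what is moved stays moved. The work goes in short steps, each a Python script; the robot and the scene stay as the last script left them, time stands still between calls to the robot, and variables do not carry over. Pictures are saved under pics/ and viewed, and the job is handed in when it is done.

```bash
mkdir -p pics; ls
cat > h.py <<'E'
import numpy as np,cv2
from rig import bot
from scipy.spatial.transform import Rotation as R
def q2m(q): return R.from_quat([q[1],q[2],q[3],q[0]]).as_matrix()
def m2q(m):
    a=R.from_matrix(m).as_quat(); return [a[3],a[0],a[1],a[2]]
def cloud(c,pose=None):
    d=c["depth"];h,w=d.shape;f=h/2/np.tan(np.radians(c["fovy"])/2)
    u,v=np.meshgrid(np.arange(w),np.arange(h))
    P=np.stack([(u-c["cx"])*d/f,(v-c["cy"])*d/f,d],-1)
    if "mount" in c:
        M=np.array(c["mount"]);P=P@M[:3,:3].T+M[:3,3]
        P=P@q2m(pose["tool_rot"]).T+np.array(pose["ee_pos"])
    else:
        A=np.array(c["attitude"]);A=A if A.shape==(3,3) else q2m(A)
        P=P@A.T+np.array(c["eye"])
    P[d==0]=np.nan
    return P
E
python3 - <<'E'
from h import *
s=bot.read_state();print(s)
for n in["side","top","wrist"]:
    c=bot.read_camera(n);cv2.imwrite(f"pics/{n}0.png",c["image"]);np.save(f"pics/{n}0.npy",cloud(c,s))
    print(n,c["fovy"],c["cx"],c["cy"],c.get("eye"),c.get("attitude"),c.get("mount"))
E
```

```text
pics
{'clock': 0.0, 'joint_positions': array([-1.41259442e+00,  3.00500551e-01,  1.52159929e+00, -1.38011494e-05,
        1.32070043e+00, -6.65731951e-02]), 'qvel': array([ 6.35974605e-05, -5.55449758e-04,  7.79586669e-04, -3.01662430e-04,
        7.54421848e-04,  5.10396800e-04]), 'effort': array([-1.20797435e-03, -5.43499339e+01, -3.61796379e+01, -1.74344636e-04,
        3.97316748e-03,  1.56857772e-05]), 'ee_pos': array([ 122.56212635, -535.94701817,  249.69744217]), 'tool_rot': array([ 0.55320606, -0.55263752,  0.4410876 , -0.4404504 ]), 'ft_force': array([-0.60444383, -0.3286402 ,  0.48778116]), 'moment': array([-0.004582  , -0.05824574,  0.00454731]), 'grip_width': 85.38268446099472}
side 48.47301207707787 275.34540252699543 206.3362044460816 [ 181.95130197 -505.82480616  512.97553468] [-0.44511961  0.85645936 -0.23463711  0.11528801] None
top 49.214412085631295 281.15531363874277 206.59998679638935 [339.38608958  17.0617742  971.63546724] [-0.05372986  0.7145881  -0.69461494  0.06314299] None
wrist 66.01487526981231 290.1107560117867 212.83726711420005 None None [[ 9.99999457e-01 -9.69282226e-04  3.83482315e-04 -3.68405493e-01]
 [-6.73469454e-04 -3.19977368e-01  9.47424947e-01 -1.23768176e+02]
 [-7.95616500e-04 -9.47424691e-01 -3.19977847e-01  8.24519137e+01]
 [ 0.00000000e+00  0.00000000e+00  0.00000000e+00  1.00000000e+00]]
```

View pics/side0.png

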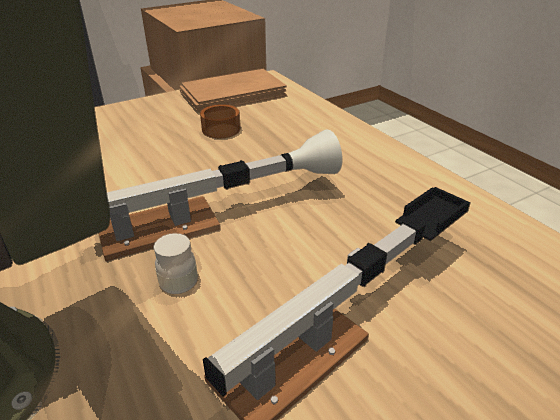

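View pics/top0.png

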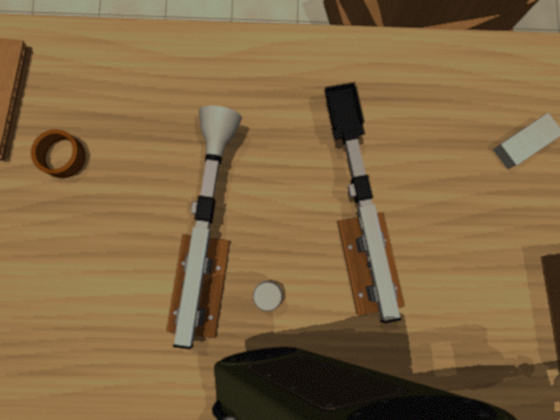

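The top view shows the bell lamp at (218,125), its grip block at (205,209) with the button on its left at (195,208). The cradle pole is on the right, with its block at (361,188).

Run:
```python
from h import *
P=np.load("pics/top0.npy");im=cv2.imread("pics/top0.png")
for n,(u,v) in dict(block=(205,209),btn=(194,208),sleeve1=(187,320),sleeve2=(198,235),tube=(209,175),lamp=(218,125),table=(280,200)).items():print(n,P[v,u].round(1))
m=(im.max(2)<60)&(P[...,2]>70); m[:, :170]=0;m[:,240:]=0;m[:190]=0;m[230:]=0
Q=P[m];print(len(Q),Q.mean(0),np.median(Q,0))
# sleeve axis
g=np.zeros(m.shape,bool);g[225:345,165:225]=1;g&=(P[...,2]>82)
S=P[g];mu=S.mean(0);d=np.linalg.svd(S[:,:2]-mu[:2],full_matrices=0)[2][0];d*=np.sign(d[0]);print("sleeve",len(S),mu,d)
n=np.array([-d[1],d[0]])
Qt=Q[Q[:,2]>87];a=(Qt[:,:2]-mu[:2])@d;b=(Qt[:,:2]-mu[:2])@n
print("block along",np.percentile(a,[1,50,99]),"across",np.percentile(b,[1,50,99]),"z",np.median(Qt[:,2]))
bs=(S[:,:2]-mu[:2])@n;as_=(S[:,:2]-mu[:2])@d;print("sleeve across",np.percentile(bs,[1,99]),"along",np.percentile(as_,[0,100]))
c=mu[:2]+d*np.mean(np.percentile(a,[1,99]))+n*np.mean(np.percentile(b,[1,99]));print("block centre",c,"by sleeve",mu[:2]+d*np.mean(np.percentile(a,[1,99])))
cv2.imwrite("pics/top_zoom0.png",cv2.resize(im[150:260,150:260],(700,700),interpolation=0))
# side view
P=np.load("pics/side0.npy")
im=cv2.imread("pics/side0.png");m=np.zeros(m.shape,bool);m[155:195,212:256]=1;m&=(im.max(2)<60)&(P[...,2]>60)
Q=P[m];print("side",len(Q),Q.mean(0));a=(Q[:,:2]-mu[:2])@d;b=(Q[:,:2]-mu[:2])@n;print(np.percentile(a,[1,99]),np.percentile(b,[1,99]),Q[:,2].max())
```

```text
block [477.4 154.8  91.8]
btn [479.8 177.3  85.2]
sleeve1 [267.1 177.   90.8]
sleeve2 [426.9 166.2  87.6]
tube [547.  151.8  83.9]
lamp [641.8 135.6 110.1]
table [516.4   9.2  -1.3]
420 [478.51914839 154.90689005  90.39026195] [478.32664771 154.73743774  91.32266049]
sleeve 2041 [331.57478655 172.12978659  89.20588849] [ 0.99443997 -0.10530503]
block along [125.21574324 147.87484856 171.15427822] across [-15.43203119  -0.62674811  15.17997723] z 91.54680223459104
sleeve across [-16.9844876   18.07828721] along [-110.40344212  117.17691233]
block centre [478.92261265 156.3998333 ] by sleeve [478.93588393 156.52515956]
side 616 [474.3860959  147.47732966  81.51131856]
[121.56215248 169.72758323] [-17.42225614  14.24978471] 93.01103384790366
```

View pics/top_zoom0.png

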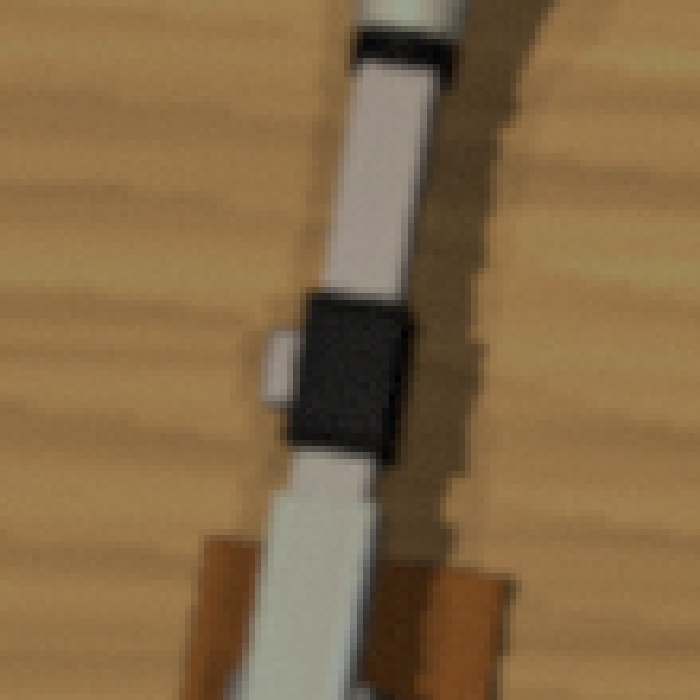

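```bash
cat >> h.py <<'E'
D=np.array([0.99444,-0.1053,0]);N=np.array([0.1053,0.99444,0]);C=np.array([478.9,156.4,75.])
def ori(s):
    x=s*N;y=np.array([0,0,-1.]);return m2q(np.stack([x,y,np.cross(x,y)],1))
E
python3 - <<'E'
from h import *
s0=bot.read_state()
best=min([(abs(j[5]),s,j) for s in(1,-1) if (j:=bot.ik(list(C+[0,0,150]),ori(s))) is not None],key=lambda t:t[0]);print(best)
q=ori(best[1])
bot.move_to(list(C+[0,0,150]),q)
s=bot.read_state();print(s["clock"],s["ee_pos"],s["ft_force"])
c=bot.read_camera("wrist");cv2.imwrite("pics/wrist1.png",c["image"]);P=cloud(c,s);np.save("pics/wrist1.npy",P)
im=c["image"];rel=P-C
m=(im.max(2)<60)&(abs(rel[...,2]-17)<5)&(np.hypot(rel[...,0],rel[...,1])<60)
r=rel[m];print(m.sum(),np.percentile(r@D,[1,99]),np.percentile(r@N,[1,99]),np.median(r[:,2]))
E
```

```text
(np.float64(1.2223514980786463), 1, array([ 2.42948754e-01,  2.20195840e-01,  1.68219865e+00, -4.44089210e-16,
        1.23919816e+00, -1.22235150e+00]))
2.9 [479.10464563 155.87360592 225.00595256] [-0.14872774  0.53921664 -0.50402911]
2105 [-26.48229829  21.30652843] [-14.08907444  16.55758921] 17.056820166932255
```

View pics/wrist1.png

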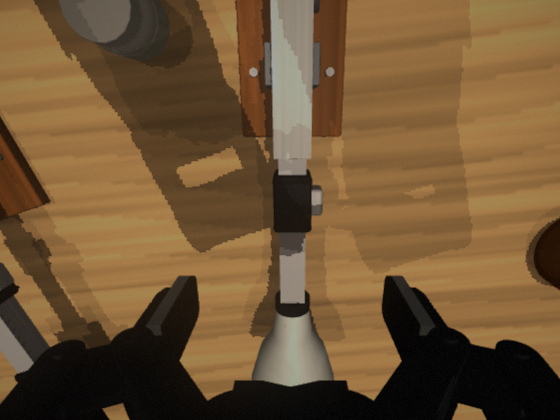

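The wrist view shows the grip block at (292,200) with the pole vertical, the button on its right at (317,200) and the bell below. Its centre agrees with the top view to within 3 mm, so I'll average the two and go down.

Run:
```python
from h import *
T=C-1.3*D+0.6*N
bot.servo_line(list(T),speed=120)
s=bot.read_state();print(s["clock"],s["ee_pos"],s["ft_force"])
bot.move_gripper(25,40)
s=bot.read_state();print(s["clock"],s["ee_pos"],s["ft_force"],s["grip_width"])
c=bot.read_camera("wrist");cv2.imwrite("pics/wrist2.png",c["image"])
c=bot.read_camera("side");cv2.imwrite("pics/side2.png",c["image"][120:260,150:400].repeat(3,0).repeat(3,1))
```

```text
4.35 [477.98814392 157.21376171  75.61647603] [0.17838667 0.16109319 0.74688849]
4.8833 [478.2045369  157.51470752  75.74498917] [0.58103863 2.6161331  5.66748445] 31.684089326339407
```

View pics/wrist2.png

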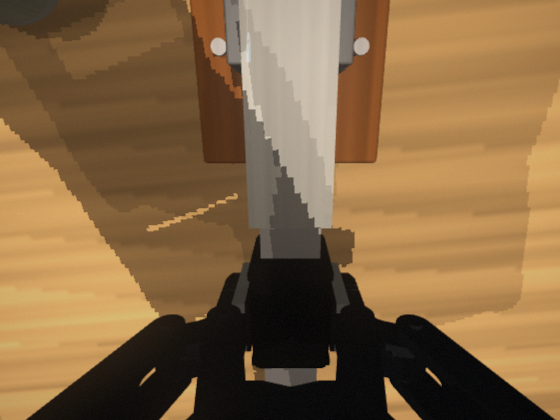

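View pics/side2.png

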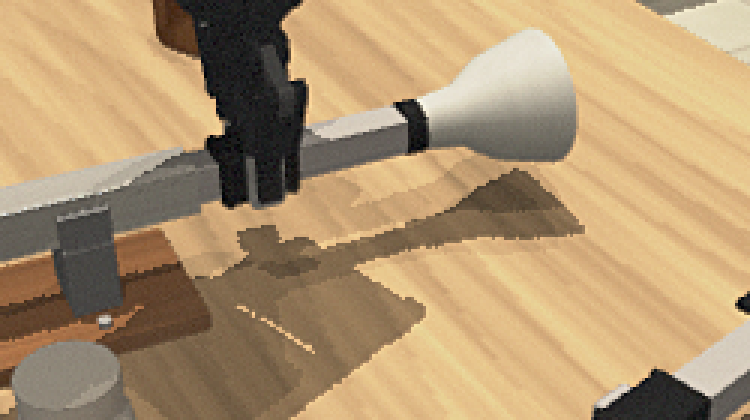

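The block is pinched at 31.7 mm, so the button is flush. In the wrist view both pads sit on the block at (290,310); the side view shows the fingers centred on it. Next I pull along +x up to the end stop with a force guard, then back off.

Run:
```python
from h import *
bot.dwell(0.15)
s=bot.read_state();p0=s["ee_pos"]
def show(t):
    s=bot.read_state();d=s["ee_pos"]-p0;print(t,round(s["clock"],2),"along",(d@D).round(2),"across",(d@N).round(2),"F along",(s["ft_force"]@D).round(1),s["ft_force"].round(1),round(s["grip_width"],2));return d@D
print(bot.servo_line(list(p0+10*D),speed=30,until_force=25));a=show("first")
if a>8:
    print(bot.servo_line(list(p0+70*D),speed=50,until_force=15));show("mid")
    print(bot.servo_line(list(p0+95*D),speed=25,until_force=10));show("stop")
c=bot.read_camera("side");cv2.imwrite("pics/side3.png",c["image"])
```

```text
False
first 5.63 along 10.33 across 0.04 F along 2.3 [ 2.4  1.3 -0. ] 31.32
False
mid 6.98 along 70.42 across 0.17 F along 2.6 [3.1 5.  0.3] 31.59
True
stop 7.69 along 87.19 across 0.22 F along -2.9 [-2.9 -0.5  6.4] 31.52
```

View pics/side3.png

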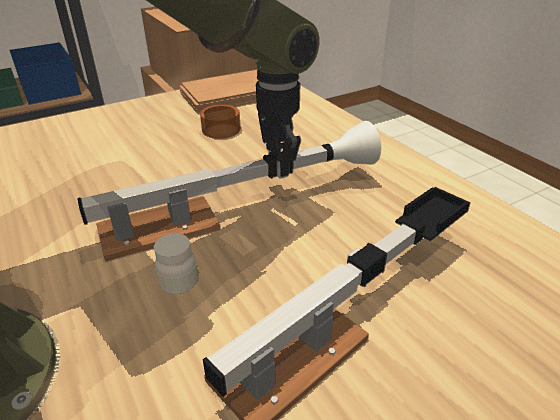

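The end stop came at 87 mm of travel, as expected. The side view shows the lamp at (357,143), now farther out, and the cradle pole unchanged. I'll back off 6 mm and let go.

Run:
```python
from h import *
p=bot.read_state()["ee_pos"]
print(bot.servo_line(list(p-6*D),speed=25,until_force=20))
s=bot.read_state();print("back",(s["ee_pos"]-p)@D,s["ft_force"],s["grip_width"])
bot.dwell(.2);bot.move_gripper(85);bot.dwell(.2)
p=bot.read_state()["ee_pos"]
bot.servo_line(list(p+[0,0,150]),speed=150)
bot.servo_line(list(p+[0,0,150]-50*D),speed=150)
s=bot.read_state();print(s["clock"],s["ee_pos"],s["ft_force"])
c=bot.read_camera("wrist");im=c["image"];cv2.imwrite("pics/wrist4.png",im);P=cloud(c,s)
ct=bot.read_camera("side");cv2.imwrite("pics/side4.png",ct["image"])
rel=P-C
m=(im.max(2)<60)&(abs(rel[...,2]-17)<5)&(abs(rel@N)<25)&(abs(rel@D-80)<50)
r=rel[m];print(m.sum(),np.percentile(r@D,[1,99]),np.percentile(r@N,[1,99]))
# button: points beyond block side
m=(abs(rel@D-78)<16)&(rel@N>17)&(rel@N<40)&(rel[...,2]>0);r=rel[m];print("button",m.sum(),np.percentile(r@N,[50,95]) if m.any() else None)
```

```text
False
back -6.333516640101802 [-1.13025299  1.61156374  4.15057594] 31.542692049964778
10.725 [509.62443565 154.44907457 225.75182062] [ 0.18060613  1.08005069 -0.45031204]
1838 [ 53.65982738 102.7699729 ] [-13.90601067  16.72573469]
button 292 [22.1421239  26.73134246]
```

View pics/wrist4.png

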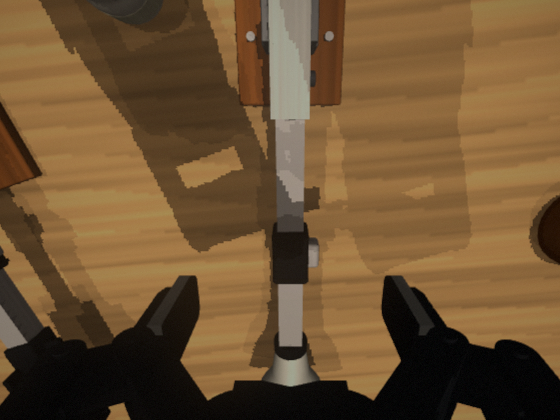

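View pics/side4.png

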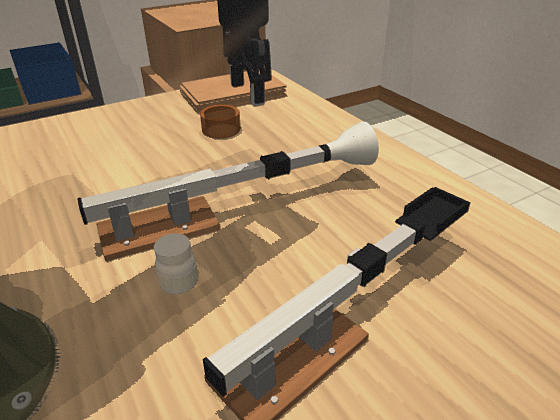

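The button at (313,250) stands about 10 mm out of the block again. The block has moved 80.8 mm, measured the same way before and after. The gripper is clear, so I hand in.

Run:
```python
from rig import bot
bot.finish_job()
```

```text
the job is handed in; nothing more can be done
```

The lamp pole is lengthened by about 80 mm with its pin out in the second hole, and the job is handed in. No verdict is reported on hand-in.

I pinched the grip block until the gripper stood at 31.7 mm, which means the button was flush. I slid the tube out until the end stop at 87 mm of travel, moved it back 6 mm, opened the gripper and lifted clear, at about 10.7 s on the clock.

**Last checks:**
- **Lamp pole:** the wrist camera puts the block 80.8 mm from where it started, and the button stands about 10 mm out again.
- **Other pole:** it looks unmoved in the side pictures. I did not measure it.
- **Disagreement:** the top and wrist cameras differed by about 2.5 mm on where the block was before the grasp. I used the average of the two.
- **Failed checks:** none.

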